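# Clamp a lamp housing and snap its cover on

### The job

The microscope's lamp housing lies loose in the blue bench vise: first turn the crank on top of the vise clockwise until the jaw has slid up and clamps the housing firmly between both jaws. Then take the white snap cover by its orange finger tab, set it over the housing with its two legs over the brass catches, and press it down until it snaps and lies flush. Finish while still holding and pressing the cover firmly down (5 N or more): do not let go, leave the housing clamped, and leave the other things on the bench where they are.

Things in the scene. Friction and masses are not known exactly. Their poses are not given: they have to be found in the camera images.
- vise: Blue bench vise fixed to the bench; bed 110 mm (x) by 290 mm (y, from -95 to +195 mm), 30 mm high. Origin on the bench. The jaws slide along y: fixed jaw on the -y side, moving jaw on the +y side, crank column beyond it at y = 125 mm. Jaws 90 mm wide (x), tops 65 mm above the bench. Clamped, the housing is centred at y = -5 mm and keeps its x.
- fixed_jaw: Fixed jaw with dark steel face; its face looks to +y of the vise at y = -30 mm in the vise frame. Origin 30 mm straight above the vise's origin (not on the jaw itself), axes as the vise.
- jaw: Moving jaw, dark steel face looking to -y of the vise. Origin on the bottom edge of that face, mid-width, 30 mm above the bench; axes as the vise. In the vise frame the face is at y = 45 mm when the crank reads 0, and at 20 mm when it clamps the housing.
- crank (a joint): Crank angle, rad: 0 = jaw fully open, grows as it turns clockwise seen from above, closing the jaw 8 mm per rad. Starts between 0 and 1.1; the housing is clamped at about 3.1, where it turns stiff (elastic for about 0.1 rad more). Range 0 to 4.2. It stays where it is left. Turning takes about 2 N at the knob, a firm clamp 5 to 10 N.
- crank_axis (a point): Point on the vertical axis of the crank, 118 mm above the bench (same height as the grip point of the knob).
- crank_knob (a point): Middle of the crank's upright black knob: 16 mm in diameter, 40 mm tall (foot 94 mm, top 134 mm above the bench), 50 mm from the crank axis. It spins freely on its pin, so it can be gripped from above and led round the circle without turning the hand. The crank arm under it is 14 mm wide, its top 92 mm above the bench.
- housing_top (a point): Centre of the top of the lamp housing: loose aluminium block, 0.5 kg, 70 (x) by 50 (y) by 55 mm high, on the vise bed, top 85 mm above the bench, yellow disc on top. x runs about along the vise's x; the jaws take its 50 mm width. In each end face (x = +-35 mm) a round brass spring catch, 8 mm thick, 28 mm long (y), sticks out 5 mm, its middle 11 mm below the top.
- cover_tab (a point): Centre of the orange finger tab of the white snap cover: 12 mm thick (along x), 34 mm long (y), 28 mm tall (14 mm below to 14 mm above this point), standing on the plate, 93 (x) by 40 (y) by 4 mm. Cover 60 g. At the start it stands on its two legs on the bench, plate top 27 mm above the bench. Half a turn about z makes no difference.
- cover_under (a point): Centre of the plate's underside, 18 mm below the tab's centre. Two legs, 24 mm wide, hang 23 mm below it at x = +-44.5 mm, with inward round ridges (inner side x = +-37 mm, 19 mm down). Lowered over the housing, x along x, ridges meet catches with the plate 14 mm above the top; the push rises to about 12 N, falls suddenly near 8 mm, and the plate drops onto the top.
- amber_bottle: Bystander: amber bottle with white cap, 52 mm across, 110 mm tall.
- beaker: Bystander: glass beaker, 68 mm across, 85 mm tall.
- bowl: Bystander: white bowl, 80 mm across, 35 mm high.
- screwdriver: Bystander: screwdriver, 170 mm long, lying.
- petri_dish: Bystander: clear dish with lid, 94 mm across, 17 mm high.
- marker: Bystander: blue marker with black cap, 125 mm long, 13 mm thick, lying.
- slide_box: Bystander: green slide box, 87 by 102 by 31 mm.
There are look-alikes about, which are no part of the job. Leave any pink look-alike of the part that bears cover_tab alone.

How it is judged:
On the way, in this order (a step that is already met when the one before it is completed fails the run):
1. the crank has brought the jaw up so that both jaws clamp the housing, before the cover is on (contact force between each of jaw, fixed_jaw and housing above 2 N and angle between housing_top's own z axis and vertical below 0.06 rad and z of housing_top in the frame of vise below 0.088 m), for 0.3 s.
2. the cover is snapped on: its plate lies on the housing's top, squarely over it (all of step 1 and z of cover_under in the frame of housing_top between -0.003 and 0.0015 m and x of cover_under in the frame of housing_top between -0.004 and 0.004 m and y of cover_under in the frame of housing_top between -0.005 and 0.005 m and angle between the x axis of cover_under and the x axis of housing_top, either way round below 0.1 rad and angle between the z axis of cover_under and the z axis of housing_top, either way round below 0.05 rad), for 0.2 s.
At the end, for the whole second after the job is handed in: Both jaws press the upright housing (over 2 N each); the cover lies on it within 1.5 mm of flush, centred within 4 mm along and 5 mm across, turned under 0.1 rad (either way round); the gripper still touches it and presses it on with over 4 N (all of step 2 and contact force between cover and housing above 4 N and contact force between the fingers and cover above 3 N); the arm keeps its last pose, push and grip.
It fails at once if one of the other things on the bench is moved more than 30 mm (distance of any of amber_bottle, beaker, bowl, screwdriver, petri_dish, marker, slide_box from where it was at the start of the episode above 0.03 m).
It also fails if it takes over 61 s, if anything falls off the work surface, if the arm or the gripper's body presses on something with over 40 N, if the wrist force passes 120 N, or if a joint passes its speed limit or range.

### The arm

A 6-joint arm with a two-finger parallel gripper is mounted at the origin on the work surface. World frame = base frame: x ahead of the robot, y to its left, z up, the work surface at z = 0. Lengths are in m, angles in rad, forces in N, time in s.
With the tool pointing down it reaches from about 0.25 to 0.85 m from the base axis. Payload 12.5 kg.
Tool frame: the origin (TCP) lies at the very end of the fingers, on their centre line; the grasp point (between the pads) lies 19 mm behind it; z points along the fingers, y is the direction in which the jaws open and shut (so a half turn about z gives the same grasp; the last joint's range is limited). The gripper opens to 93 mm and grips with 3 to 60 N. Pads are 15 mm wide; open, the fingers measure 128 mm over their backs; the gripper's body (75 mm by 188 mm) begins 65 mm behind the grasp point.
Start: joints at [-1.311, 0.351, 1.652, -0, 1.139, -0.085], TCP at [0.186, -0.518, 0.219] pointing down, gripper open.
Joint ranges: [-2.75, 2.75], [-0.79, 2.1], [0.01, 2.65], [-1.57, 4.71], [0.07, 3.14], [-2.87, 2.87]. Speed limits (rad/s): [2.22, 2.22, 2.79, 3.14, 3.14, 3.14].

### API

Orientations are given as a unit quaternion [x, y, z, w].
In Python, from plant import * gives the robot as it stands. The module is installed in compiled form; this text tells all that it offers.
- The arm moves only by the tool send_rows, never from a script. Its argument "rows" is a list of rows, each a list of 3 entries, a list of its own where there are three numbers: the shift along the tool's x, y, z in m, then the turn, a rotation vector about the tool's x, y, z in rad, then the closure in counts, from 0 (fully open) to 255 (shut). In form: [[[tx, ty, tz], [ax, ay, az], claw], ...]. A call has 1 to 10 rows; each row is the pose to reach, as a shift and turn from the pose measured when the call began, along the tool's axes at that moment; what a row does not reach only later rows make up. A row lasts 1/10 s, in which the tool goes at most 50 mm and 8.59 degrees, less where a joint would pass 70% of its speed; a pose out of reach is approached as far as the arm can. A call with a gripper value outside its range is refused whole. The fingers move at their own pace and stop on an object; the grip force is fixed at half the most. Time passes only in rows, so rows that repeat a pose let the fingers close. It gives the time, the measured TCP pose, the force and the opening at its end, in the units of the state.
- get_obs(): the state, without advancing time (a new reading comes with each control period).
- grab_frame(name): name is "scene" or "top" or "wrist"; returns the picture (420x560x3 uint8, red, green, blue); there is no depth.
- camera_info(name): a dict with "fx", "fy", "cx", "cy" (pixels), "xyz" and "rotation" of the camera in the world. Camera axes: x right, y up, looking along -z (the intrinsics and any distortion apply to the point x, -y, -z); pixel columns grow to the right and rows downward; lengths in m; the calibration is good to about 2 mm. The wrist camera is an equidistant fisheye: a pixel r from the principal point sees the ray r / f radians off the axis. A picture is of the moment at which its call begins: read the wrist's pose just before it. camera_info takes no time and is no camera call; for the wrist camera it gives the pose at the moment of the call.
- finish_job(): hands the job in, once; it reports no verdict.
Trained networks look in the newest picture that a camera, given by its name, has taken for a name from the list of things; names that differ only in an ending like _2 or _b are one class to them, and where a whole thing is asked for, a point or a joint stands for the part that bears it (a point fixed in the world has none). Each returns a list of dicts, best first, with "score" (0 to 1); they miss things now and then, are a little off and sometimes report something else, mostly with a low value. They report only what shows in the picture. A call takes as long as a camera call. They do not tell look-alikes from the thing itself.
- search_frame(camera, name): "uv" ([column, row] in pixels, amid what is visible of it).
- trace(camera, name): "mask" (420x560 bool, what is visible of it) and "uv" ([column, row] in pixels, amid what is visible of it).
- place_of(camera, name): "uv" ([column, row] in pixels: a listed point, or the origin of a listed thing).
The state is a dict: "time_s": time; "joint_positions": joint angles; "qd": joint speeds; "tau": joint torques, N m; "tcp_pos": TCP position; "ee_rot": TCP orientation; "wrist_force": force on the tool from outside, world axes, zero at the start; "wrist_torque": the same for the moment, N m; "finger_gap": finger opening in m.
Only numpy, scipy, OpenCV 4.12 (cv2) and the standard library are available. Lean on these libraries where they do the work, as an engineer would, in place of code of your own. Each camera call takes 0.05 s, during which the arm holds its last target.

## Working session

There is one attempt and no reset: what is moved stays moved. The work goes in short steps, Python scripts to look and compute and a tool call to move; the robot and the scene stay as the last step left them, time stands still between calls to the robot, and variables do not carry over. Pictures are saved under pics/ and viewed, and the job is handed in when it is done.

Besides the shell and the picture viewer there is one more tool, called after "Request:" as name([rows], argument=value, ...), one row to a line, values as JSON. send_rows: Moves the arm, as the interface text tells. Its arguments: {"type":"object","properties":{"rows":{"type":"array"}},"required":["rows"]}

```bash
mkdir -p pics; python3 - <<'E'
from plant import *
import cv2
o=get_obs(); print(o)
for n in ["scene","top","wrist"]:
    f=grab_frame(n); cv2.imwrite(f"pics/a_{n}.png",f[:,:,::-1]); print(n,camera_info(n))
    for t in ["crank_axis","crank_knob","housing_top","cover_tab","vise","jaw"]:
        r=place_of(n,t); print(n,t,[(round(d['score'],2),[round(float(x),1) for x in d['uv']]) for d in r])
print(get_obs()['time_s'])
E
```

```text
{'time_s': 0.0, 'joint_positions': array([-1.31058966e+00,  3.51254229e-01,  1.65245776e+00,  3.18189381e-05,
        1.13907059e+00, -8.45804813e-02]), 'qd': array([ 0.00013527,  0.0002042 , -0.00062888, -0.00013191, -0.0004652 ,
        0.00033461]), 'tau': array([ 8.58898093e-04, -4.97318602e+01, -2.85252213e+01,  6.99468842e-02,
        2.56316975e-02, -8.14999976e-05]), 'tcp_pos': array([ 0.18584833, -0.51727271,  0.21807877]), 'ee_rot': array([ 9.85177962e-01,  1.71534337e-01, -3.77885609e-05, -5.93939831e-04]), 'wrist_force': array([-0.1381166 , -0.71788522, -0.19200334]), 'wrist_torque': array([-0.00615604, -0.01315608,  0.05794706]), 'finger_gap': 0.09247973835404885}
scene {'fx': 457.4579186691822, 'fy': 457.4579186691822, 'cx': 279.2146949306405, 'cy': 206.47393920204533, 'xyz': array([1.38613748, 0.63760472, 0.75808804]), 'rotation': array([0.22149292, 0.43416323, 0.76592654, 0.41928475])}
scene crank_axis [(0.64, [321.2, 221.9])]
scene crank_knob []
scene housing_top [(0.97, [278.2, 216.4]), (0.61, [203.5, 193.0]), (0.19, [320.4, 223.9])]
scene cover_tab [(0.82, [200.0, 
[... 449 characters left out ...]
op crank_knob [(0.48, [223.8, 209.2]), (0.37, [210.8, 191.9]), (0.17, [271.0, 218.4])]
top housing_top [(0.61, [180.5, 149.8]), (0.59, [271.0, 208.7]), (0.58, [442.6, 285.9])]
top cover_tab [(0.97, [393.6, 235.6]), (0.95, [389.6, 286.2]), (0.77, [430.3, 229.8])]
top vise [(0.67, [271.3, 212.9])]
top jaw [(0.79, [254.6, 216.8])]
wrist {'fx': 325.19226210127806, 'fy': 325.19226210127806, 'cx': 278.32143481066083, 'cy': 216.91848056964582, 'xyz': array([ 0.24727444, -0.49578823,  0.38447789]), 'rotation': array([-0.0979146 ,  0.06863848, -0.57083829,  0.81230852])}
wrist crank_axis []
wrist crank_knob []
wrist housing_top []
wrist cover_tab [(0.72, [118.1, 6.7])]
wrist vise []
wrist jaw []
1.05
```

View pics/a_scene.png

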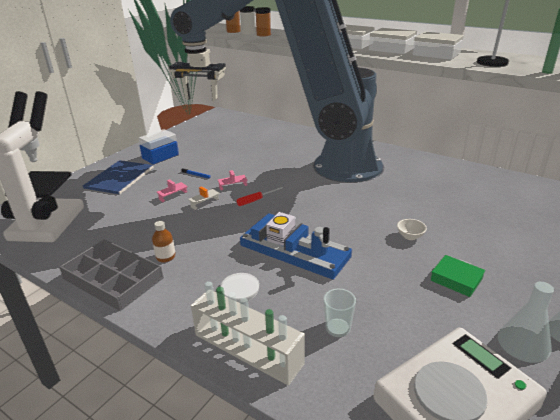

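View pics/a_top.png

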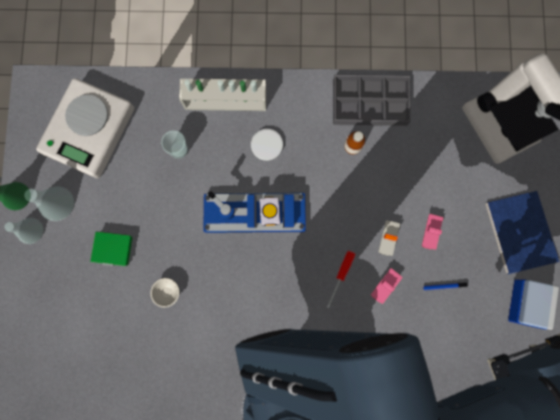

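View pics/a_wrist.png

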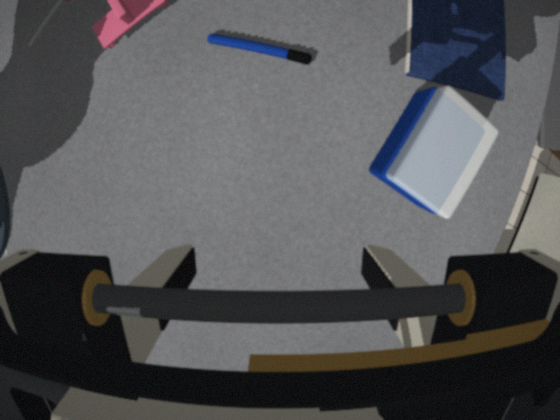

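```bash
python3 - <<'E'
import cv2
f=cv2.imread('pics/a_scene.png'); cv2.imwrite('pics/a_scene_z.png',cv2.resize(f[150:290,150:370],None,fx=3.6,fy=3.6,interpolation=3)[:600])
f=cv2.imread('pics/a_top.png'); cv2.imwrite('pics/a_top_z.png',cv2.resize(f[120:320,160:460],None,fx=2.6,fy=2.6,interpolation=3)[:600])
E
```

```text
(no output)
```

View pics/a_scene_z.png

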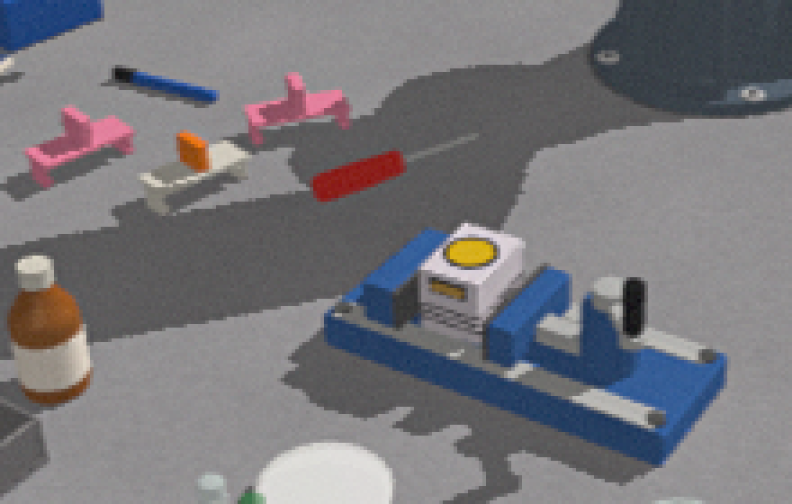

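View pics/a_top_z.png

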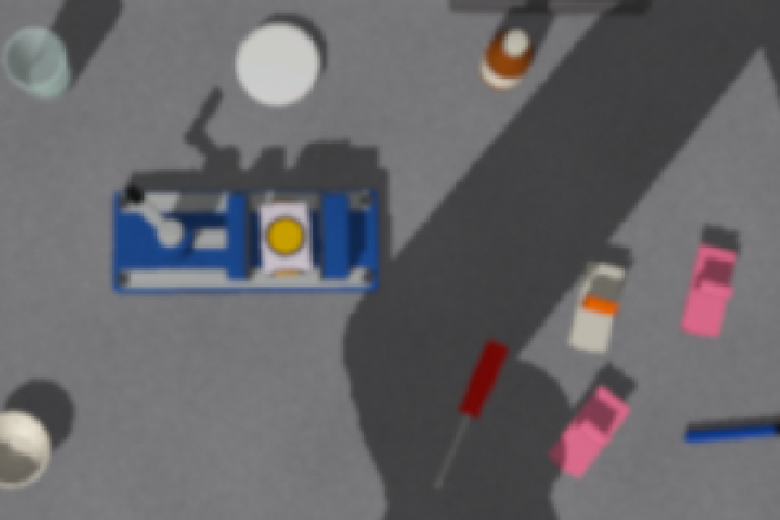

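```bash
cat > h.py <<'E'
import numpy as np, cv2
from scipy.spatial.transform import Rotation as R
def ray(ci,uv):
    x=(uv[0]-ci['cx'])/ci['fx']; y=(uv[1]-ci['cy'])/ci['fy']
    return np.array(ci['xyz']), R.from_quat(ci['rotation']).apply([x,-y,-1.])
def rayw(ci,uv):
    x=(uv[0]-ci['cx'])/ci['fx']; y=(uv[1]-ci['cy'])/ci['fy']; r=np.hypot(x,y)
    s=np.sin(r)/r if r>1e-9 else 1
    return np.array(ci['xyz']), R.from_quat(ci['rotation']).apply([x*s,-y*s,-np.cos(r)])
def atz(rd,z):
    o,d=rd; return o+d*(z-o[2])/d[2]
def projw(ci,P):
    p=R.from_quat(ci['rotation']).inv().apply(np.array(P)-ci['xyz']); p=np.array([p[0],-p[1],-p[2]])
    t=np.arctan2(np.hypot(p[0],p[1]),p[2]); n=np.hypot(p[0],p[1])
    return np.array([ci['cx']+ci['fx']*t*p[0]/n, ci['cy']+ci['fy']*t*p[1]/n])
E
python3 - <<'E'
from plant import *
from h import *
np.set_printoptions(precision=4,suppress=True)
s=camera_info('scene');t=camera_info('top')
for n,us,ut,z in [('axis',(321.2,221.9),(222.9,211.4),.118),('knob',(326,235),(211.2,192),.118),('knobtop',(326,227.5),(211.5,194),.134),('house',(278.2,216.4),(271,208.7),.085),('disc',None,(269.6,210.6),.085),('tab',(203.5,192),(391,236),.027+.014),('tabtop',(203.5,188),(391,236.5),.055),('vise0',(276.8,243.3),(271.3,212.9),0),('jaw',(291.9,240.4),(254.6,216.8),.03)]:
    if us: print(n,'scene',atz(ray(s,us),z))
    print(n,'top',atz(ray(t,ut),z))
# cover plate outline corners in top zoom
for uv in [(586,262),(626,266),(608,353),(569,348)]:
    print('cov',atz(ray(t,(uv[0]/2.6+160,uv[1]/2.6+120)),.027))
for uv in [(113,190),(378,190),(378,292),(113,292)]:
    print('bed',atz(ray(t,(uv[0]/2.6+160,uv[1]/2.6+120)),.03))
E
```

```text
axis scene [0.5355 0.1844 0.118 ]
axis top [0.5286 0.1823 0.118 ]
knob scene [0.5794 0.2218 0.118 ]
knob top [0.5803 0.2153 0.118 ]
knobtop scene [0.5721 0.2173 0.134 ]
knobtop top [0.5722 0.2121 0.134 ]
house scene [0.5283 0.0488 0.085 ]
house top [0.5427 0.0555 0.085 ]
disc top [0.5374 0.0592 0.085 ]
tab scene [ 0.4764 -0.2714  0.041 ]
tab top [ 0.4779 -0.2791  0.041 ]
tabtop scene [ 0.4749 -0.2707  0.055 ]
tabtop top [ 0.4753 -0.276   0.055 ]
vise0 scene [0.5373 0.0474 0.    ]
vise0 top [0.5424 0.056  0.    ]
jaw scene [0.5386 0.0983 0.03  ]
jaw top [0.5265 0.1024 0.03  ]
cov [ 0.522 -0.267  0.027]
cov [ 0.5184 -0.3103  0.027 ]
cov [ 0.4239 -0.2894  0.027 ]
cov [ 0.4285 -0.2476  0.027 ]
bed [0.592  0.2496 0.03  ]
bed [ 0.5969 -0.0403  0.03  ]
bed [ 0.4851 -0.0414  0.03  ]
bed [0.48   0.2453 0.03  ]
```

```bash
cat >> h.py <<'E'
def rel(o,P,ang):
    """world target TCP P, tool y at angle ang (deg), tool down -> shift, rotvec"""
    R0=R.from_quat(o['ee_rot']); a=np.radians(ang)
    y=np.array([np.cos(a),np.sin(a),0]); z=np.array([0,0,-1.]); x=np.cross(y,z)
    R1=R.from_matrix(np.array([x,y,z]).T)
    s=R0.inv().apply(np.array(P)-o['tcp_pos']); rv=(R0.inv()*R1).as_rotvec()
    print('shift',s.round(4),'rot',rv.round(4),'| tcp',o['tcp_pos'].round(4),'t',round(o['time_s'],2))
    return s,rv
E
python3 - <<'E'
from plant import *
from h import *
rel(get_obs(),[.572,.205,.24],0)
E
```

```text
shift [ 0.6076 -0.5496 -0.0214] rot [ 0.     0.    -1.226] | tcp [ 0.1859 -0.5176  0.2186] t 1.05
```

Request:
send_rows([
  [[0.608, -0.55, -0.021], [0, 0, -1.226], 0],
  [[0.608, -0.55, -0.021], [0, 0, -1.226], 0],
  [[0.608, -0.55, -0.021], [0, 0, -1.226], 0],
  [[0.608, -0.55, -0.021], [0, 0, -1.226], 0],
  [[0.608, -0.55, -0.021], [0, 0, -1.226], 0],
  [[0.608, -0.55, -0.021], [0, 0, -1.226], 0],
  [[0.608, -0.55, -0.021], [0, 0, -1.226], 0],
  [[0.608, -0.55, -0.021], [0, 0, -1.226], 0],
  [[0.608, -0.55, -0.021], [0, 0, -1.226], 0],
  [[0.608, -0.55, -0.021], [0, 0, -1.226], 0],
])

```text
time_s: 2.05
tcp_pos: [0.4221, -0.0747, 0.2318]
ee_rot: [0.707, 0.708, 0.0, 0.0]
wrist_force: [1.1, -1.1, -0.3]
finger_gap: 0.0927
```

```bash
python3 - <<'E'
from plant import *
from h import *
ci=camera_info('wrist'); f=grab_frame('wrist'); cv2.imwrite('pics/b_wrist.png',f[:,:,::-1])
print([(round(d['score'],2),d['uv'],atz(rayw(ci,d['uv']),.041).round(4)) for d in place_of('wrist','cover_tab')])
print([(round(d['score'],2),d['uv'],atz(rayw(ci,d['uv']),.027).round(4)) for d in trace('wrist','cover_tab')])
rel(get_obs(),[.572,.205,.24],0)
E
```

```text
[(0.77, [316.6, 347.3], array([ 0.4741, -0.277 ,  0.041 ])), (0.68, [216.7, 339.9], array([ 0.3405, -0.2661,  0.041 ]))]
[(0.65, [221.8, 336.0], array([ 0.3451, -0.269 ,  0.027 ])), (0.63, [315.0, 338.3], array([ 0.473 , -0.2717,  0.027 ]))]
shift [ 0.2788  0.1512 -0.0084] rot [ 0.0003 -0.      0.005 ] | tcp [ 0.4222 -0.0745  0.2315] t 2.2
```

View pics/b_wrist.png

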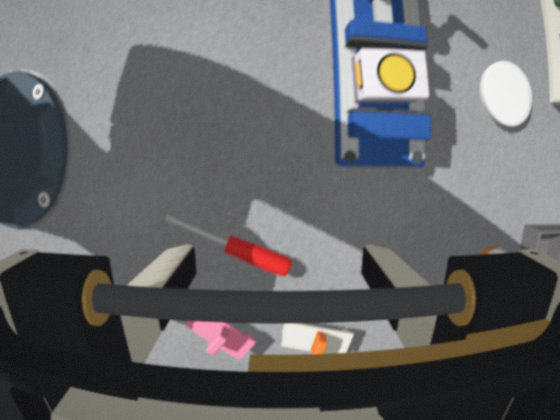

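Request:
send_rows([
  [[0.215, 0.13, -0.008], [0, 0, 0], 120],
  [[0.215, 0.13, -0.008], [0, 0, 0], 120],
  [[0.215, 0.13, -0.008], [0, 0, 0], 120],
  [[0.215, 0.13, -0.008], [0, 0, 0], 120],
  [[0.215, 0.13, -0.008], [0, 0, 0], 120],
  [[0.215, 0.13, -0.008], [0, 0, 0], 120],
  [[0.215, 0.13, -0.008], [0, 0, 0], 120],
])

```text
time_s: 2.9
tcp_pos: [0.5512, 0.1405, 0.239]
ee_rot: [0.705, 0.709, -0.0, -0.0]
wrist_force: [-0.1, -0.4, -0.0]
finger_gap: 0.0496
```

```bash
python3 - <<'E'
from plant import *
from h import *
ci=camera_info('wrist'); f=grab_frame('wrist'); cv2.imwrite('pics/c_wrist.png',f[:,:,::-1])
for n,z in [('crank_knob',.118),('crank_axis',.118),('housing_top',.085),('vise',0),('jaw',.03)]:
    print(n,[(round(d['score'],2),d['uv'],atz(rayw(ci,d['uv']),z).round(4)) for d in place_of('wrist',n)])
o=get_obs();print(o['finger_gap']);rel(o,[.572,.213,.2],0)
E
```

```text
crank_knob [(0.83, [306.4, 130.6], array([0.5752, 0.2131, 0.118 ])), (0.61, [100.5, 48.6], array([0.3767, 0.3033, 0.118 ]))]
crank_axis [(0.83, [266.6, 166.9], array([0.5405, 0.1807, 0.118 ]))]
housing_top [(0.79, [263.0, 278.1], array([0.5352, 0.0593, 0.085 ]))]
vise []
jaw [(0.8, [270.1, 225.6], array([0.5416, 0.1029, 0.03  ]))]
0.04954611297007415
shift [0.073  0.0213 0.0398] rot [0.0005 0.     0.0035] | tcp [0.5509 0.1399 0.2398] t 3.2
```

View pics/c_wrist.png

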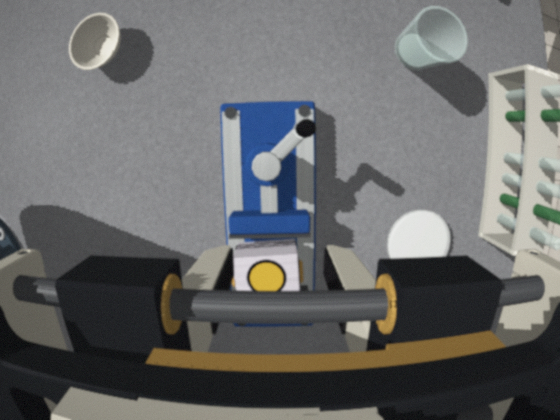

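Request:
send_rows([
  [[0.073, 0.0235, 0.02], [0, 0, 0.003], 120],
  [[0.073, 0.0235, 0.05], [0, 0, 0.003], 120],
  [[0.073, 0.0235, 0.09], [0, 0, 0.003], 120],
  [[0.073, 0.0235, 0.14], [0, 0, 0.003], 120],
  [[0.073, 0.0235, 0.14], [0, 0, 0.003], 120],
  [[0.073, 0.0235, 0.14], [0, 0, 0.003], 120],
  [[0.073, 0.0235, 0.14], [0, 0, 0.003], 255],
  [[0.073, 0.0235, 0.14], [0, 0, 0.003], 255],
  [[0.073, 0.0235, 0.14], [0, 0, 0.003], 255],
  [[0.073, 0.0235, 0.14], [0, 0, 0.003], 255],
])

```text
time_s: 4.2
tcp_pos: [0.5747, 0.2131, 0.1009]
ee_rot: [0.707, 0.707, 0.001, 0.001]
wrist_force: [-0.6, 0.1, -0.3]
finger_gap: 0.022
```

```bash
python3 - <<'E'
from plant import *
from h import *
ci=camera_info('wrist'); f=grab_frame('wrist'); cv2.imwrite('pics/d_wrist.png',f[:,:,::-1])
o=get_obs();print(o['finger_gap'],o['tcp_pos'],o['wrist_force'],o['ee_rot'])
E
```

```text
0.017799169204813666 [0.57446133 0.21307071 0.10052441] [-0.66593621  0.56424872  0.21740205] [7.06937234e-01 7.07275931e-01 5.81099976e-04 4.07258513e-04]
```

View pics/d_wrist.png

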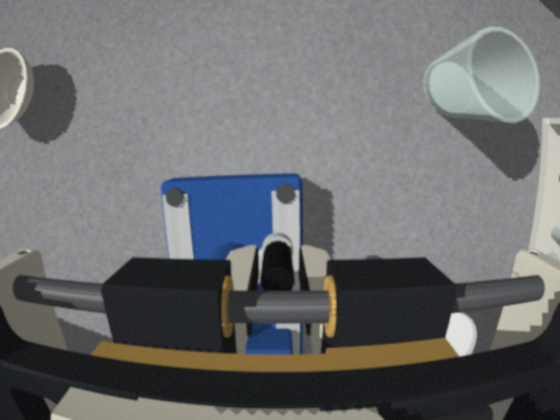

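Request:
send_rows([
  [[0, 0, 0], [0, 0, 0], 255],
  [[0, 0, 0], [0, 0, 0], 255],
  [[-0.0034, 0.003, 0], [0, 0, 0], 255],
  [[-0.0069, 0.0054, 0], [0, 0, 0], 255],
  [[-0.0107, 0.0077, 0], [0, 0, 0], 255],
  [[-0.0146, 0.0095, 0], [0, 0, 0], 255],
  [[-0.0187, 0.011, 0], [0, 0, 0], 255],
  [[-0.0229, 0.0122, 0], [0, 0, 0], 255],
  [[-0.0229, 0.0122, 0], [0, 0, 0], 255],
])

```text
time_s: 5.15
tcp_pos: [0.5876, 0.1894, 0.1007]
ee_rot: [0.707, 0.707, 0.001, 0.001]
wrist_force: [6.3, -0.6, -4.0]
finger_gap: 0.0152
```

```bash
python3 - <<'E'
from plant import *
from h import *
ci=camera_info('wrist'); f=grab_frame('wrist'); cv2.imwrite('pics/e_wrist.png',f[:,:,::-1])
cs=camera_info('scene');f=grab_frame('scene'); cv2.imwrite('pics/e_scene.png',cv2.resize(f[150:290,150:370],None,fx=3.6,fy=3.6,interpolation=3)[:,:,::-1])
print([(d['score'],d['uv'],atz(ray(cs,d['uv']),.118)) for d in place_of('scene','crank_knob')])
o=get_obs();print(o['finger_gap'],o['tcp_pos'],o['wrist_force'],o['ee_rot'])
E
```

```text
[(0.36, [312.2, 233.6], array([0.59161414, 0.19056745, 0.118     ]))]
0.01578348631324155 [0.58751226 0.189625   0.10063405] [ 5.84594542 -0.71031169 -4.50406253] [0.70698436 0.70722736 0.00105283 0.00121517]
```

View pics/e_scene.png

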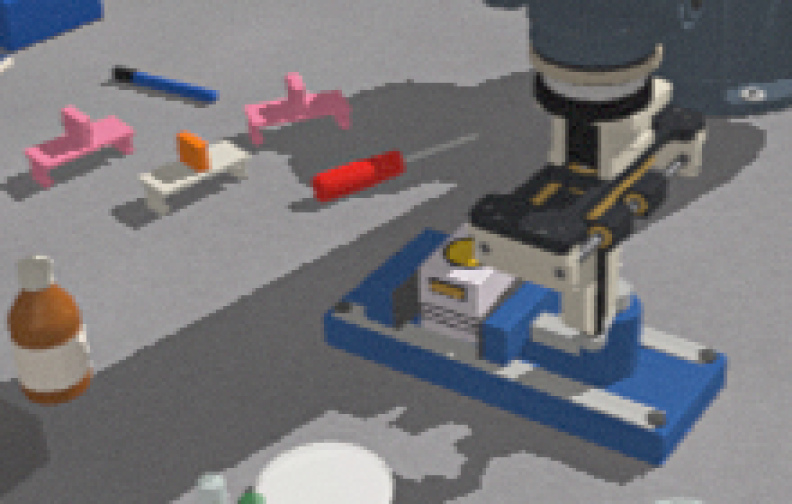

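Request:
send_rows([
  [[-0.005, 0.0017, 0], [0, 0, 0], 255],
  [[-0.0106, 0.002, 0], [0, 0, 0], 255],
  [[-0.0193, 0.0012, 0], [0, 0, 0], 255],
  [[-0.0277, -0.001, 0], [0, 0, 0], 255],
  [[-0.0356, -0.0047, 0], [0, 0, 0], 255],
  [[-0.0427, -0.0097, 0], [0, 0, 0], 255],
  [[-0.0489, -0.0159, 0], [0, 0, 0], 255],
  [[-0.0489, -0.0159, 0], [0, 0, 0], 255],
])

```text
time_s: 6.1
tcp_pos: [0.5709, 0.1388, 0.1007]
ee_rot: [0.707, 0.707, 0.0, 0.002]
wrist_force: [2.7, -5.5, -3.5]
finger_gap: 0.0155
```

```bash
python3 - <<'E'
from plant import *
from h import *
o=get_obs();print(o['finger_gap'],o['tcp_pos'],o['wrist_force'],o['ee_rot'],o['time_s'])
E
```

```text
0.015534797696862994 [0.57093103 0.1387978  0.10065564] [ 2.72244387 -5.51408449 -3.52436826] [7.07110496e-01 7.07100911e-01 3.46693457e-04 1.71107290e-03] 6.1
```

Request:
send_rows([
  [[-0.0051, -0.0059, 0], [0, 0, 0], 255],
  [[-0.0088, -0.0138, 0], [0, 0, 0], 255],
  [[-0.011, -0.0222, 0], [0, 0, 0], 255],
  [[-0.0118, -0.0309, 0], [0, 0, 0], 255],
  [[-0.011, -0.0396, 0], [0, 0, 0], 255],
  [[-0.0094, -0.0464, 0], [0, 0, 0], 255],
  [[-0.0094, -0.0464, 0], [0, 0, 0], 255],
])

```text
time_s: 6.8
tcp_pos: [0.5231, 0.1297, 0.1006]
ee_rot: [0.707, 0.707, 0.0, 0.001]
wrist_force: [0.4, 6.0, -3.3]
finger_gap: 0.0155
```

```bash
python3 - <<'E'
from plant import *
from h import *
ci=camera_info('scene');f=grab_frame('scene'); cv2.imwrite('pics/f_scene.png',cv2.resize(f[150:290,150:370],None,fx=3.6,fy=3.6,interpolation=3)[:,:,::-1])
f=grab_frame('top'); cv2.imwrite('pics/f_top.png',cv2.resize(f[150:270,180:330],None,fx=5,fy=5,interpolation=3)[:,:,::-1])
for n,z in [('jaw',.03),('housing_top',.085)]:
  for c in ['scene','top']:
    print(n,c,[(d['score'],atz(ray(camera_info(c),d['uv']),z)) for d in place_of(c,n)])
o=get_obs();print(o['finger_gap'],o['tcp_pos'],o['wrist_force'],o['ee_rot'],o['time_s'])
E
```

```text
jaw scene [(0.9, array([0.53525141, 0.07522716, 0.03      ])), (0.69, array([0.75337754, 0.34709185, 0.03      ]))]
jaw top [(0.24, array([0.30866017, 0.3454775 , 0.03      ]))]
housing_top scene [(0.95, array([0.52052762, 0.04423839, 0.085     ]))]
housing_top top [(0.59, array([0.53535933, 0.05045183, 0.085     ]))]
0.015359430763927553 [0.52352248 0.12955178 0.1005334 ] [-0.48865601  5.22342785 -2.30968337] [7.07187926e-01 7.07024865e-01 1.93165432e-04 1.02008749e-03] 7.1
```

View pics/f_scene.png

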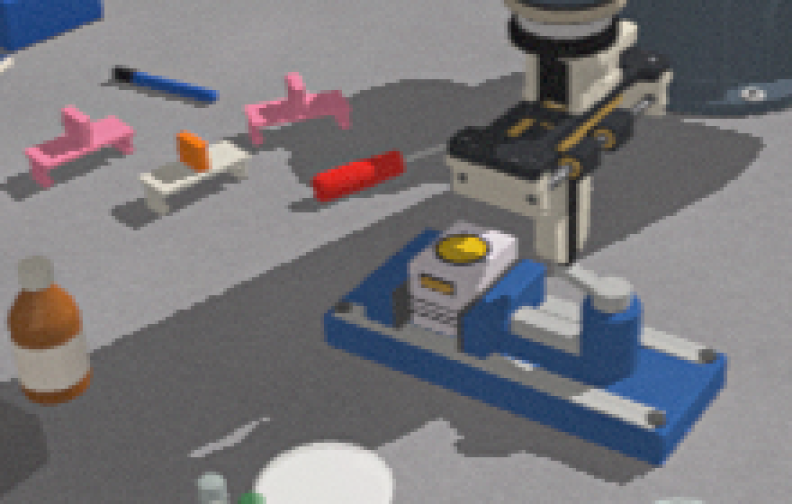

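View pics/f_top.png

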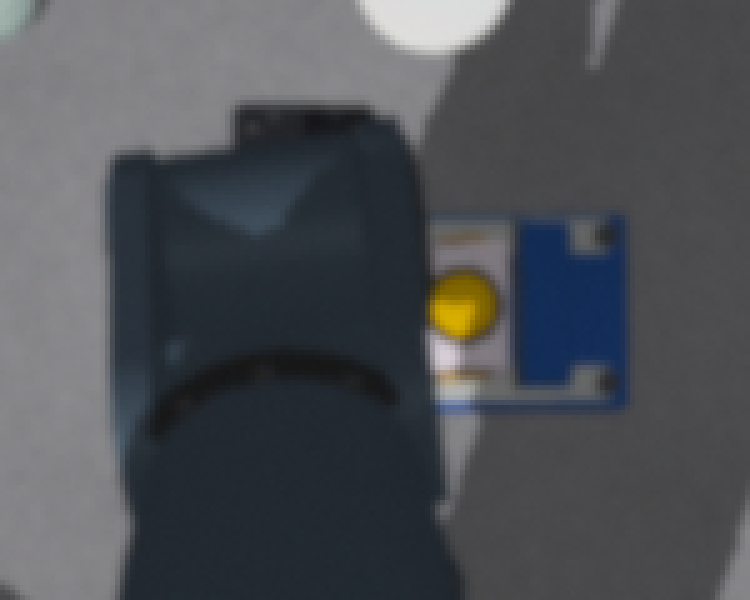

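Request:
send_rows([
  [[0.0027, -0.0043, 0], [0, 0, 0], 255],
  [[0.0051, -0.009, 0], [0, 0, 0], 255],
  [[0.0074, -0.0127, 0], [0, 0, 0], 255],
  [[0.0074, -0.0127, 0], [0, 0, 0], 255],
])

```text
time_s: 7.5
tcp_pos: [0.5098, 0.1369, 0.1005]
ee_rot: [0.707, 0.707, -0.0, 0.001]
wrist_force: [-2.1, -2.8, 0.5]
finger_gap: 0.0155
```

```bash
python3 - <<'E'
from plant import *
from h import *
o=get_obs();print(o['finger_gap'],o['tcp_pos'],o['wrist_force'],o['ee_rot'],o['time_s'])
E
```

```text
0.015548759974191806 [0.50976458 0.13688665 0.10051901] [-2.13902365 -2.8283903   0.48165867] [ 7.07021388e-01  7.07191616e-01 -4.82943618e-04  7.36698866e-04] 7.5
```

Request:
send_rows([
  [[0.0023, -0.0029, 0], [0, 0, 0], 255],
  [[0.0048, -0.0061, 0], [0, 0, 0], 255],
  [[0.0048, -0.0061, 0], [0, 0, 0], 255],
])

```text
time_s: 7.8
tcp_pos: [0.5074, 0.1397, 0.101]
ee_rot: [0.707, 0.708, 0.002, 0.005]
wrist_force: [21.5, -19.8, -14.2]
finger_gap: 0.0154
```

```bash
python3 - <<'E'
from plant import *
from h import *
o=get_obs();print(o['finger_gap'],o['tcp_pos'],o['wrist_force'],o['ee_rot'],o['time_s'])
E
```

```text
0.015372027491606896 [0.50736496 0.13971356 0.1009851 ] [ 21.54798259 -19.76694055 -14.16425809] [0.70663679 0.70755801 0.00157076 0.00486277] 7.8
```

Request:
send_rows([
  [[0.0008, -0.001, 0], [0, 0, 0], 255],
  [[0.0008, -0.001, 0], [0, 0, 0], 255],
  [[0.0008, -0.001, 0], [0, 0, 0], 255],
])

```text
time_s: 8.1
tcp_pos: [0.5083, 0.1389, 0.1009]
ee_rot: [0.706, 0.708, 0.002, 0.007]
wrist_force: [13.8, -14.6, -11.2]
finger_gap: 0.0156
```

```bash
python3 - <<'E'
from plant import *
from h import *
o=get_obs();print(o['finger_gap'],o['tcp_pos'],o['wrist_force'],o['ee_rot'],o['time_s'])
f=grab_frame('scene'); cv2.imwrite('pics/g_scene.png',cv2.resize(f[150:290,150:370],None,fx=3.6,fy=3.6,interpolation=3)[:,:,::-1])
E
```

```text
0.015571251038849323 [0.50834382 0.13889262 0.10091142] [ 13.77587542 -14.62496674 -11.23680056] [0.70649775 0.70767625 0.00223533 0.00708844] 8.1
```

View pics/g_scene.png

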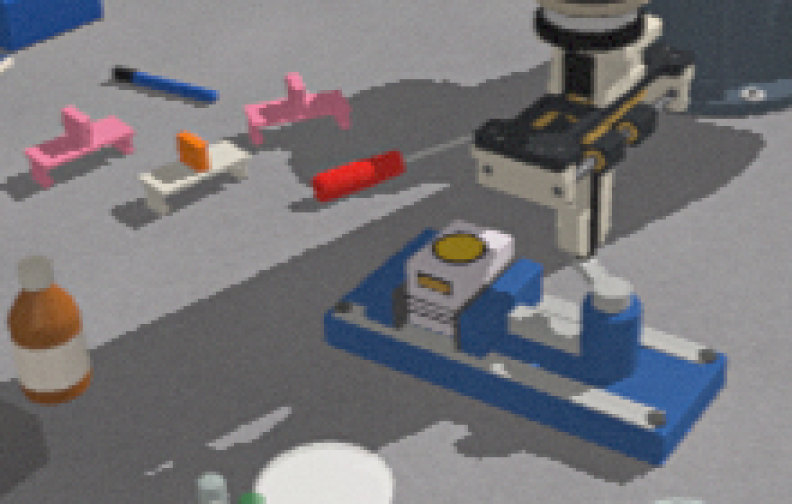

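Request:
send_rows([
  [[0, 0, 0], [0, 0, 0], 120],
  [[0, 0, 0], [0, 0, 0], 120],
  [[0, 0, 0], [0, 0, 0], 120],
  [[0, 0, -0.03], [0, 0, 0], 120],
  [[0, 0, -0.08], [0, 0, 0], 120],
  [[0, 0, -0.12], [0, 0, 0], 120],
  [[0, 0, -0.12], [0, 0, 0], 60],
])

```text
time_s: 8.85
tcp_pos: [0.5087, 0.1405, 0.2262]
ee_rot: [0.706, 0.708, 0.006, 0.009]
wrist_force: [0.7, -0.0, -0.2]
finger_gap: 0.0538
```

```bash
python3 - <<'E'
from plant import *
from h import *
o=get_obs();print(o['finger_gap'],o['wrist_force'],o['ee_rot'],o['time_s'])
rel(o,[.474,-.190,.20],-12)
rel(o,[.474,-.277,.20],-12)
f=grab_frame('scene'); cv2.imwrite('pics/i_scene.png',cv2.resize(f[150:290,150:370],None,fx=3.6,fy=3.6,interpolation=3)[:,:,::-1])
E
```

```text
0.05378693759203351 [ 0.71374186 -0.01872212 -0.15814745] [0.70633136 0.70779566 0.00584991 0.00933208] 8.85
shift [-0.3303 -0.0359  0.0271] rot [0.0219 0.0027 0.2115] | tcp [0.5087 0.1405 0.2262] t 8.85
shift [-0.4173 -0.0361  0.0275] rot [0.0219 0.0027 0.2115] | tcp [0.5087 0.1405 0.2262] t 8.85
```

View pics/i_scene.png

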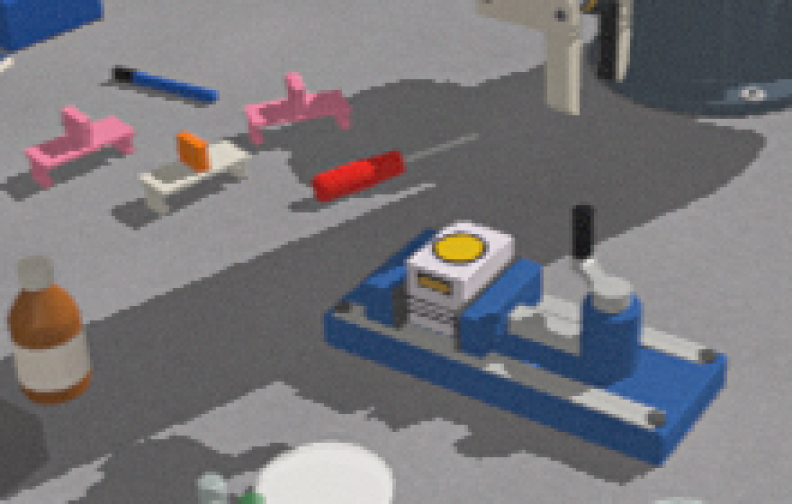

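Request:
send_rows([
  [[-0.43, -0.036, 0.035], [0.022, 0.003, 0.2115], 120],
  [[-0.43, -0.036, 0.035], [0.022, 0.003, 0.2115], 120],
  [[-0.43, -0.036, 0.035], [0.022, 0.003, 0.2115], 120],
  [[-0.43, -0.036, 0.035], [0.022, 0.003, 0.2115], 120],
  [[-0.43, -0.036, 0.035], [0.022, 0.003, 0.2115], 120],
  [[-0.43, -0.036, 0.035], [0.022, 0.003, 0.2115], 120],
  [[-0.43, -0.036, 0.035], [0.022, 0.003, 0.2115], 120],
  [[-0.43, -0.036, 0.035], [0.022, 0.003, 0.2115], 120],
  [[-0.43, -0.036, 0.035], [0.022, 0.003, 0.2115], 120],
  [[-0.43, -0.036, 0.035], [0.022, 0.003, 0.2115], 120],
])

```text
time_s: 9.9
tcp_pos: [0.4717, -0.2927, 0.1879]
ee_rot: [0.778, 0.628, -0.002, -0.002]
wrist_force: [0.3, 0.4, -0.7]
finger_gap: 0.0492
```

Request:
send_rows([
  [[0, 0, 0], [0, 0, 0], 120],
  [[0, 0, 0], [0, 0, 0], 120],
])

```text
time_s: 10.1
tcp_pos: [0.4713, -0.2917, 0.1869]
ee_rot: [0.778, 0.628, -0.002, -0.003]
wrist_force: [-0.2, -0.1, 0.0]
finger_gap: 0.0498
```

```bash
python3 - <<'E'
from plant import *
from h import *
o=get_obs();print(o['finger_gap'],o['wrist_force'],o['ee_rot'],o['tcp_pos'])
ci=camera_info('wrist'); f=grab_frame('wrist'); cv2.imwrite('pics/j_wrist.png',f[:,:,::-1])
for n,z in [('cover_tab',.041),('cover_under',.023)]:
    print(n,[(round(d['score'],2),d['uv'],atz(rayw(ci,d['uv']),z).round(4)) for d in place_of('wrist',n)])
E
```

```text
0.04983695013471634 [-0.15852462 -0.08770521  0.02952811] [ 0.77807605  0.62815713 -0.00231253 -0.003306  ] [ 0.47132439 -0.2916704   0.18692165]
cover_tab [(0.86, [275.8, 189.5], array([ 0.4712, -0.2751,  0.041 ])), (0.7, [149.8, 209.4], array([ 0.339 , -0.2667,  0.041 ])), (0.65, [322.1, 294.3], array([ 0.4959, -0.3959,  0.041 ]))]
cover_under [(0.97, [280.7, 186.8], array([ 0.4759, -0.2761,  0.023 ])), (0.92, [318.7, 286.3], array([ 0.4944, -0.3946,  0.023 ])), (0.65, [155.0, 205.0], array([ 0.3381, -0.2655,  0.023 ]))]
```

View pics/j_wrist.png

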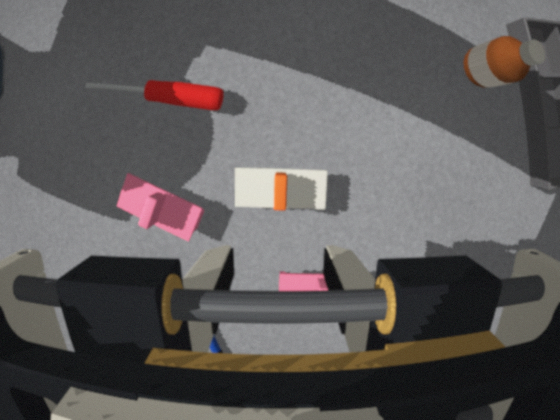

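```bash
python3 - <<'E'
from h import *
from plant import *
ci=camera_info('wrist'); f=cv2.imread('pics/j_wrist.png'); 
hsv=cv2.cvtColor(f,cv2.COLOR_BGR2HSV)
roi=np.zeros(f.shape[:2],np.uint8); roi[155:222,222:340]=1
def pts(m,z): 
    v,u=np.nonzero(m); return np.array([atz(rayw(ci,(a,b)),z)[:2] for a,b in zip(u,v)])
w=((hsv[...,2]>165)&(roi>0)&(hsv[...,1]<70)); og=((hsv[...,1]>130)&(hsv[...,2]>120)&(roi>0))
for m,z in [(w|og,.027),(og,.055)]:
    P=pts(m,z); r=cv2.minAreaRect((P*1000).astype(np.float32)); print(m.sum(),r, P.mean(0))
o=get_obs(); y=R.from_quat(o['ee_rot']).apply([0,1,0]); print(np.degrees(np.arctan2(y[1],y[0])), camera_info('wrist')['xyz'])
E
```

```text
2797 ((475.60296630859375, -277.9560546875), (44.013755798339844, 94.34432220458984), 76.34207916259766) [ 0.46917445 -0.27368525]
428 ((476.2442321777344, -275.72662353515625), (34.32062911987305, 10.81131362915039), 75.70976257324219) [ 0.47621607 -0.27557754]
-12.127511727946532 [ 0.48624968 -0.22804053  0.35367752]
```

```bash
python3 - <<'E'
from plant import *
from h import *
rel(get_obs(),[.4757,-.2765,.030],-13.7)
E
```

```text
shift [0.0157 0.0016 0.1578] rot [-0.0065  0.0003  0.0274] | tcp [ 0.4719 -0.2917  0.1879] t 10.25
```

Request:
send_rows([
  [[0.0157, 0.0016, 0.03], [-0.0065, 0, 0.027], 120],
  [[0.0157, 0.0016, 0.08], [-0.0065, 0, 0.027], 120],
  [[0.0157, 0.0016, 0.12], [-0.0065, 0, 0.027], 120],
  [[0.0157, 0.0016, 0.145], [-0.0065, 0, 0.027], 120],
  [[0.0157, 0.0016, 0.157], [-0.0065, 0, 0.027], 120],
  [[0.0157, 0.0016, 0.157], [-0.0065, 0, 0.027], 120],
  [[0.0157, 0.0016, 0.157], [-0.0065, 0, 0.027], 120],
])

```text
time_s: 10.95
tcp_pos: [0.4764, -0.2767, 0.032]
ee_rot: [0.786, 0.618, 0.0, 0.001]
wrist_force: [0.6, -0.1, -0.7]
finger_gap: 0.0493
```

```bash
python3 - <<'E'
from plant import *
from h import *
o=get_obs();print(o['finger_gap'],o['wrist_force'])
rel(o,[.4757,-.2765,.0295],-13.7)
ci=camera_info('wrist'); f=grab_frame('wrist'); cv2.imwrite('pics/k_wrist.png',f[:,:,::-1])
E
```

```text
0.04933162376670124 [ 0.58654282 -0.12402381 -0.6916491 ]
shift [-0.     -0.0008  0.0025] rot [0.0015 0.0008 0.0008] | tcp [ 0.4764 -0.2767  0.032 ] t 10.95
```

View pics/k_wrist.png

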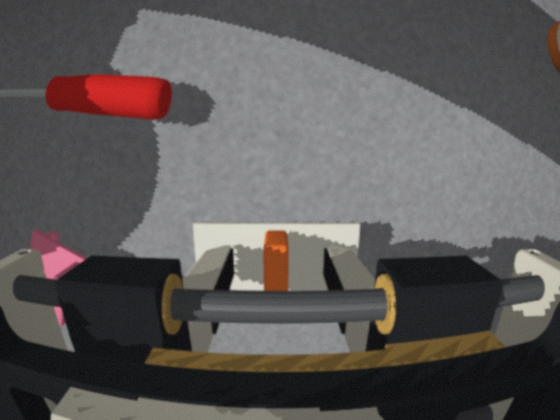

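Request:
send_rows([
  [[0, -0.0005, 0.002], [0, 0, 0], 120],
  [[0, -0.0005, 0.002], [0, 0, 0], 255],
  [[0, -0.0005, 0.002], [0, 0, 0], 255],
  [[0, -0.0005, 0.002], [0, 0, 0], 255],
  [[0, -0.0005, 0.002], [0, 0, 0], 255],
  [[0, -0.0005, 0.002], [0, 0, 0], 255],
  [[0, -0.0005, 0.002], [0, 0, 0], 255],
  [[0, -0.0005, 0.002], [0, 0, 0], 255],
])

```text
time_s: 11.8
tcp_pos: [0.4761, -0.2768, 0.0303]
ee_rot: [0.786, 0.618, 0.0, 0.001]
wrist_force: [-0.9, -0.1, 0.6]
finger_gap: 0.0118
```

```bash
python3 - <<'E'
from plant import *
from h import *
o=get_obs();print(o['finger_gap'],o['wrist_force'],o['tcp_pos'])
ci=camera_info('wrist'); f=grab_frame('wrist'); cv2.imwrite('pics/l_wrist.png',f[:,:,::-1])
E
```

```text
0.011816296935329285 [-0.91180027 -0.12196162  0.6139293 ] [ 0.47607185 -0.27676303  0.03033806]
```

View pics/l_wrist.png

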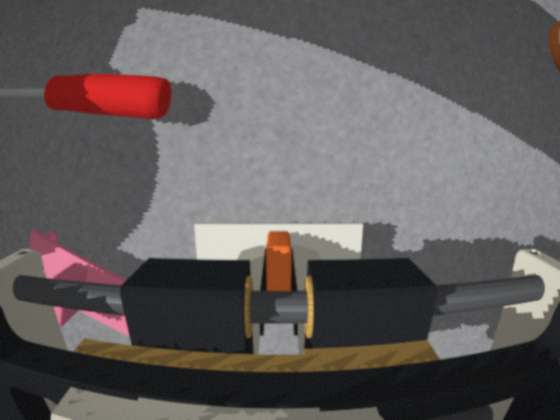

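```bash
python3 - <<'E'
from plant import *
from h import *
o=get_obs(); ci=camera_info('wrist'); R0=R.from_quat(o['ee_rot'])
for uv in [(196,224),(278,224),(362,223.5)]:
    print(R0.inv().apply(atz(rayw(ci,uv),.027)-o['tcp_pos']))
for uv in [(271,232),(288,232)]:
    print('tab',R0.inv().apply(atz(rayw(ci,uv),.055)-o['tcp_pos']))
rel(o,[.4761,-.2768,.17],-13.7)
E
```

```text
[ 0.0196903  -0.04537222  0.00321263]
[ 0.01977872 -0.00027305  0.00330551]
[0.01997647 0.04601635 0.00340073]
tab [ 0.02354887 -0.00345144 -0.02470518]
tab [ 0.02354762  0.00424145 -0.02468932]
shift [-0.0002  0.0003 -0.1397] rot [0.0021 0.0011 0.0007] | tcp [ 0.4761 -0.2767  0.0303] t 11.85
```

Request:
send_rows([
  [[0, 0, -0.03], [0, 0, 0], 255],
  [[0, 0, -0.08], [0, 0, 0], 255],
  [[0, 0, -0.13], [0, 0, 0], 255],
  [[0, 0, -0.17], [0, 0, 0], 255],
  [[0, 0, -0.17], [0, 0, 0], 255],
])

```text
time_s: 12.35
tcp_pos: [0.4777, -0.2778, 0.2057]
ee_rot: [0.786, 0.618, 0.002, 0.005]
wrist_force: [0.3, -0.9, -1.8]
finger_gap: 0.012
```

```bash
python3 - <<'E'
from plant import *
from h import *
o=get_obs();print(o['finger_gap'],o['wrist_force'])
rel(o,[.537,-.025,.20],1)
E
```

```text
0.011968752630713316 [ 0.30974305 -0.93178038 -1.83595355]
shift [ 0.2597 -0.0021  0.0046] rot [ 0.0099  0.0057 -0.2558] | tcp [ 0.4777 -0.2778  0.2057] t 12.35
```

Request:
send_rows([
  [[0.04, 0, 0.004], [0.01, 0.006, -0.06], 255],
  [[0.08, 0, 0.004], [0.01, 0.006, -0.12], 255],
  [[0.12, 0, 0.004], [0.01, 0.006, -0.18], 255],
  [[0.16, -0.001, 0.004], [0.01, 0.006, -0.2558], 255],
  [[0.2, -0.002, 0.004], [0.01, 0.006, -0.2558], 255],
  [[0.23, -0.002, 0.004], [0.01, 0.006, -0.2558], 255],
  [[0.25, -0.002, 0.004], [0.01, 0.006, -0.2558], 255],
  [[0.26, -0.002, 0.004], [0.01, 0.006, -0.2558], 255],
  [[0.26, -0.002, 0.004], [0.01, 0.006, -0.2558], 255],
  [[0.26, -0.002, 0.004], [0.01, 0.006, -0.2558], 255],
])

```text
time_s: 13.35
tcp_pos: [0.537, -0.0254, 0.2002]
ee_rot: [0.701, 0.713, -0.0, -0.0]
wrist_force: [0.6, 0.5, -0.9]
finger_gap: 0.012
```

```bash
python3 - <<'E'
from plant import *
from h import *
o=get_obs();print(o['finger_gap'],o['wrist_force'],o['ee_rot'],o['tcp_pos'])
ci=camera_info('wrist'); f=grab_frame('wrist'); cv2.imwrite('pics/m_wrist.png',f[:,:,::-1])
print([(round(d['score'],2),d['uv'],atz(rayw(ci,d['uv']),.085).round(4)) for d in place_of('wrist','housing_top')])
hsv=cv2.cvtColor(f,cv2.COLOR_RGB2HSV)
og=((hsv[...,1]>130)&(hsv[...,2]>110)&(abs(hsv[...,0].astype(int)-24)<8)); og[240:]=0;og[:,:200]=0;og[:,400:]=0
n,l,st,c=cv2.connectedComponentsWithStats(og.astype(np.uint8))
for i in range(1,n):
    if st[i,4]>30:
        v,u=np.nonzero(l==i); P=np.array([atz(rayw(ci,(a,b)),.085)[:2] for a,b in zip(u,v)]); print(st[i],c[i],P.mean(0),(P.min(0)+P.max(0))/2,np.ptp(P,0))
E
```

```text
0.011957471301799387 [ 0.55038671  0.5208797  -0.94550821] [ 7.00962593e-01  7.13197976e-01 -1.47334472e-04 -2.60947781e-04] [ 0.53700207 -0.02535596  0.20021592]
[(0.75, [276.1, 126.5], array([0.5336, 0.0504, 0.085 ]))]
[ 259  106   44   44 1502] [280.85352863 127.66910786] [0.53765575 0.04949407] [0.53739962 0.04963159] [0.03689128 0.03735314]
```

View pics/m_wrist.png

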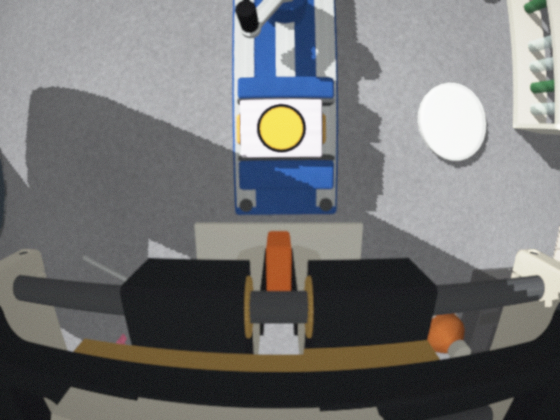

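```bash
python3 - <<'E'
from h import *
from plant import *
f=cv2.imread('pics/m_wrist.png'); cv2.imwrite('pics/m_z.png',cv2.resize(f[70:220,215:355],None,fx=4,fy=4,interpolation=3))
ci=camera_info('wrist')
roi=np.zeros(f.shape[:2],np.uint8); roi[92:165,225:340]=1
hsv=cv2.cvtColor(f,cv2.COLOR_BGR2HSV)
w=((f.min(2)>165)&(roi>0)).astype(np.uint8)
w=cv2.morphologyEx(w,cv2.MORPH_OPEN,np.ones((5,5)))
cs,_=cv2.findContours(w,cv2.RETR_EXTERNAL,cv2.CHAIN_APPROX_NONE); c=max(cs,key=cv2.contourArea)[:,0]
P=np.array([atz(rayw(ci,p),.085)[:2] for p in c])*1000
print(cv2.minAreaRect(P.astype(np.float32)))
# line fits top/bottom/left/right
c=c.astype(float)
for nm,m in [('far',(c[:,1]<c[:,1].min()+4)),('near',(c[:,1]>c[:,1].max()-4)),('left',c[:,0]<c[:,0].min()+4),('right',c[:,0]>c[:,0].max()-4)]:
    Q=P[m]; l=cv2.fitLine(Q.astype(np.float32),cv2.DIST_HUBER,0,.01,.01).ravel(); print(nm,l, np.degrees(np.arctan2(l[1],l[0])))
rel(get_obs(),[.5376,.0493,.16],0.5)
E
```

```text
((535.0877685546875, 49.38536071777344), (74.72264862060547, 49.79240036010742), 1.5225090980529785)
far [9.9939519e-01 3.4773476e-02 5.2972754e+02 7.3770027e+01] 1.9927751
near [9.9988359e-01 1.5257051e-02 5.2742926e+02 2.4510092e+01] 0.87419856
left [ 3.6027934e-02 -9.9935079e-01  4.9770795e+02  5.4954346e+01] -87.9353
right [ 2.4507409e-02 -9.9969965e-01  5.7229639e+02  5.2023140e+01] -88.59568
shift [0.0749 0.0018 0.0404] rot [-0.0002 -0.0002  0.0077] | tcp [ 0.537  -0.0257  0.2004] t 13.45
```

View pics/m_z.png

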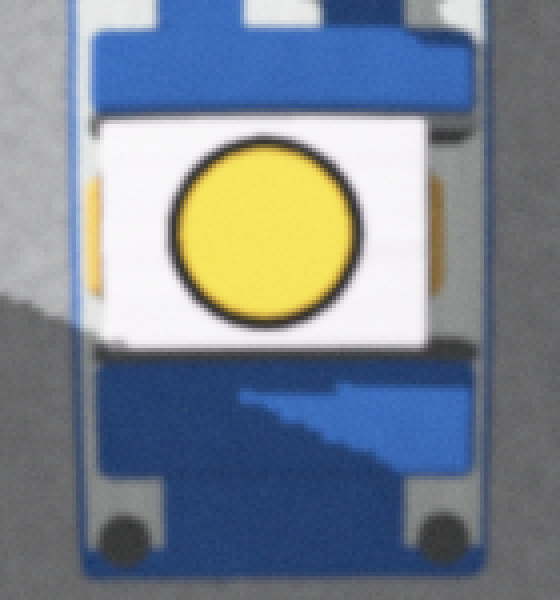

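```bash
python3 - <<'E'
from plant import *
from h import *
rel(get_obs(),[.5376,.0494,.125],1.4)
E
```

```text
shift [0.075  0.0018 0.0754] rot [-0.0002 -0.0002 -0.008 ] | tcp [ 0.537  -0.0257  0.2004] t 13.45
```

Request:
send_rows([
  [[0.03, 0.001, 0], [0, 0, -0.008], 255],
  [[0.06, 0.0018, 0], [0, 0, -0.008], 255],
  [[0.075, 0.0018, 0.02], [0, 0, -0.008], 255],
  [[0.075, 0.0018, 0.045], [0, 0, -0.008], 255],
  [[0.075, 0.0018, 0.065], [0, 0, -0.008], 255],
  [[0.075, 0.0018, 0.0754], [0, 0, -0.008], 255],
  [[0.075, 0.0018, 0.0754], [0, 0, -0.008], 255],
  [[0.075, 0.0018, 0.0754], [0, 0, -0.008], 255],
])

```text
time_s: 14.25
tcp_pos: [0.538, 0.049, 0.1257]
ee_rot: [0.699, 0.715, 0.0, 0.0]
wrist_force: [0.1, 0.1, -0.9]
finger_gap: 0.0117
```

```bash
python3 - <<'E'
from plant import *
from h import *
o=get_obs();print(o['finger_gap'],o['wrist_force'])
rel(o,[.5376,.0494,.125],1.4)
f=grab_frame('wrist'); cv2.imwrite('pics/n_wrist.png',f[:,:,::-1])
f=grab_frame('scene'); cv2.imwrite('pics/n_scene.png',cv2.resize(f[150:290,200:370],None,fx=4,fy=4,interpolation=3)[:,:,::-1])
E
```

```text
0.011701727990301426 [ 0.0882569   0.14933915 -0.89596366]
shift [ 0.0005 -0.0004  0.0007] rot [ 0.0004 -0.0002 -0.0007] | tcp [0.538  0.049  0.1257] t 14.25
```

View pics/n_wrist.png

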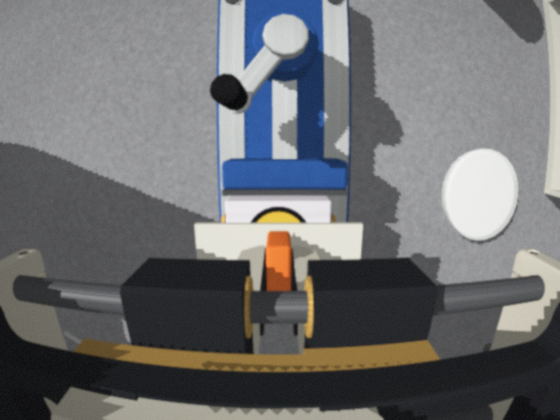

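View pics/n_scene.png

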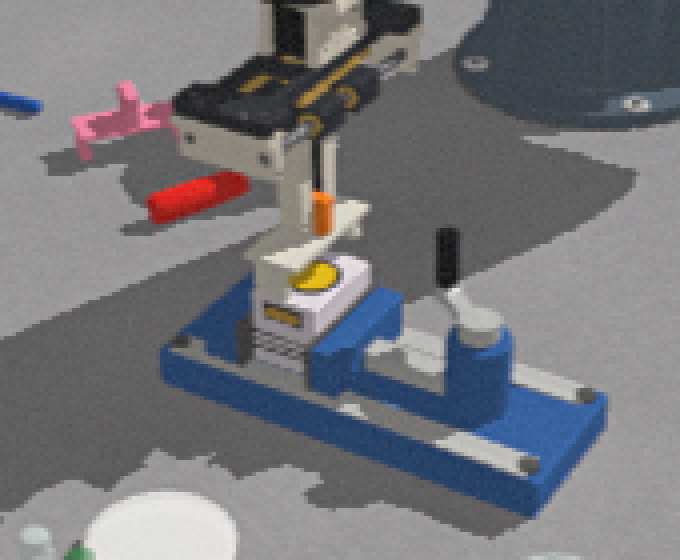

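```bash
python3 - <<'E'
from plant import *
from h import *
o=get_obs(); ci=camera_info('wrist'); R0=R.from_quat(o['ee_rot'])
f=cv2.imread('pics/n_wrist.png'); cv2.imwrite('pics/n_z.png',cv2.resize(f[150:260,185:375],None,fx=4,fy=4,interpolation=3))
for uv in [(226,196),(331,195.5),(226.5,215),(331,215)]:
    print(R0.inv().apply(atz(rayw(ci,uv),.085)-o['tcp_pos'])*1000)
for uv in [(196,224),(362,223.5)]: print(R0.inv().apply(atz(rayw(ci,uv),o['tcp_pos'][2]-.0033)-o['tcp_pos'])*1000)
E
```

```text
[ 28.49367007 -34.25917933  41.0333198 ]
[28.85448338 34.13698087 41.12997969]
[ 15.77090209 -34.35732771  41.03108627]
[15.78804198 34.60798573 41.12849343]
[ 19.73333046 -45.50960077   3.23897633]
[20.0305024  45.87755698  3.36809747]
```

View pics/n_z.png

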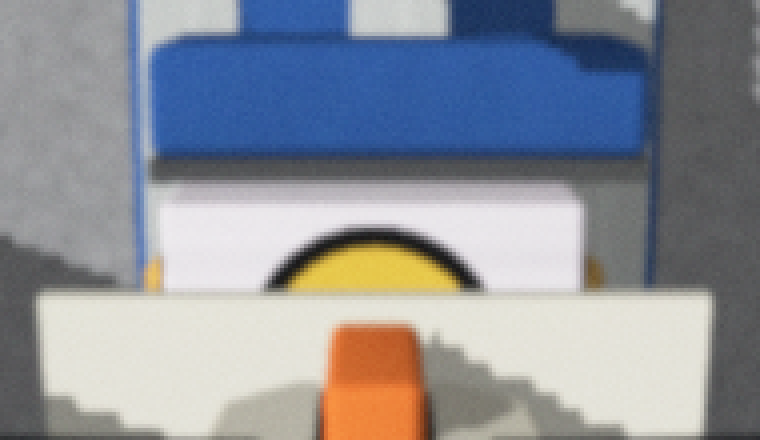

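Request:
send_rows([
  [[0.0007, -0.0002, 0.01], [0, 0, 0], 255],
  [[0.0007, -0.0002, 0.018], [0, 0, 0], 255],
  [[0.0007, -0.0002, 0.021], [0, 0, 0], 255],
  [[0.0007, -0.0002, 0.023], [0, 0, 0], 255],
  [[0.0007, -0.0002, 0.025], [0, 0, 0], 255],
  [[0.0007, -0.0002, 0.025], [0, 0, 0], 255],
])

```text
time_s: 14.95
tcp_pos: [0.5379, 0.0498, 0.1008]
ee_rot: [0.699, 0.716, 0.0, 0.0]
wrist_force: [-0.1, 0.2, 0.9]
finger_gap: 0.0119
```

```bash
python3 - <<'E'
from plant import *
from h import *
o=get_obs();print(o['finger_gap'],o['wrist_force'],o['wrist_torque'])
rel(o,[.5376,.0497,.0915],1.4)
f=grab_frame('wrist'); cv2.imwrite('pics/o_wrist.png',f[:,:,::-1])
E
```

```text
0.011914948202421624 [-0.09177405  0.23631434  0.93135537] [-0.05851846 -0.05990846 -0.03019777]
shift [-0.0001 -0.0003  0.0093] rot [ 0.001  -0.0001 -0.0003] | tcp [0.5379 0.0498 0.1008] t 14.95
```

View pics/o_wrist.png

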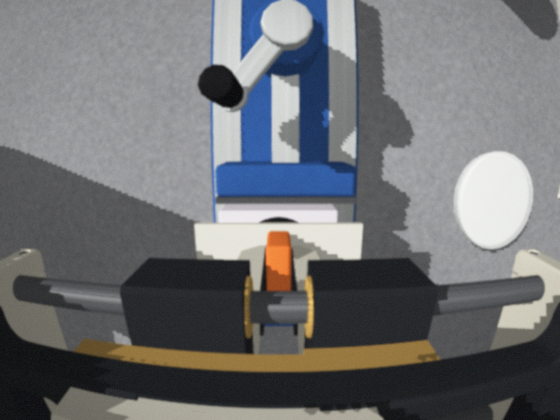

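Request:
send_rows([
  [[0, -0.0002, 0.002], [0, 0, 0], 255],
  [[0, -0.0002, 0.004], [0, 0, 0], 255],
  [[0, -0.0002, 0.006], [0, 0, 0], 255],
  [[0, -0.0002, 0.008], [0, 0, 0], 255],
  [[0, -0.0002, 0.009], [0, 0, 0], 255],
  [[0, -0.0002, 0.009], [0, 0, 0], 255],
])

```text
time_s: 15.6
tcp_pos: [0.5376, 0.0499, 0.0923]
ee_rot: [0.699, 0.716, 0.0, 0.0]
wrist_force: [-4.1, 0.3, 7.7]
finger_gap: 0.0117
```

```bash
python3 - <<'E'
from plant import *
from h import *
o=get_obs();print(o['finger_gap'],o['wrist_force'],o['wrist_torque'])
rel(o,[.5376,.0497,.0915],1.4)
f=grab_frame('wrist'); cv2.imwrite('pics/p_wrist.png',f[:,:,::-1])
f=grab_frame('scene'); cv2.imwrite('pics/p_scene.png',cv2.resize(f[150:290,200:370],None,fx=4,fy=4,interpolation=3)[:,:,::-1])
E
```

```text
0.011733414450956128 [-4.09271101  0.3037692   7.72165322] [-0.02637338  0.4855326  -0.03057765]
shift [-0.0002 -0.      0.0008] rot [ 0.0008 -0.0001 -0.0002] | tcp [0.5376 0.0499 0.0923] t 15.6
```

View pics/p_wrist.png

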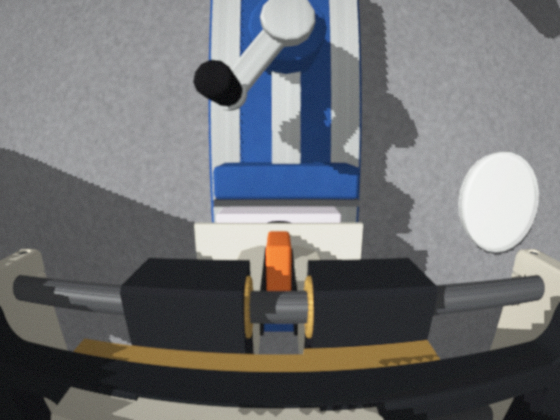

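View pics/p_scene.png

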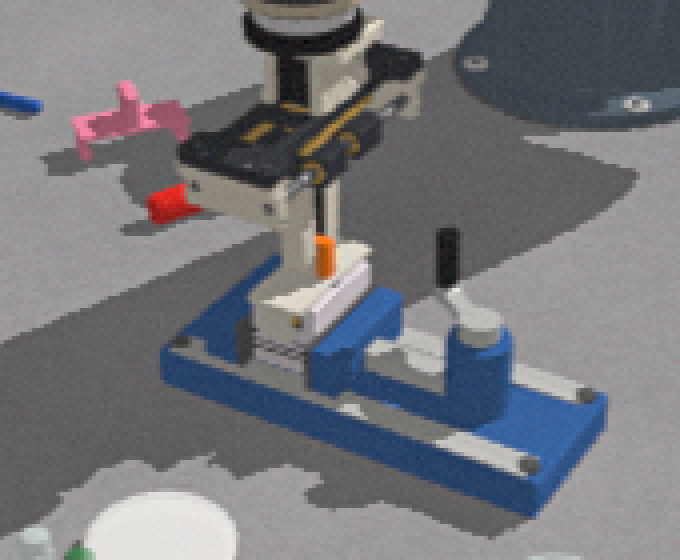

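Request:
send_rows([
  [[0, 0, 0.001], [0, 0, 0], 255],
  [[0, 0, 0.0015], [0, 0, 0], 255],
  [[0, 0, 0.0015], [0, 0, 0], 255],
  [[0, 0, 0.0015], [0, 0, 0], 255],
])

```text
time_s: 16.1
tcp_pos: [0.5377, 0.0499, 0.0923]
ee_rot: [0.698, 0.716, 0.0, 0.0]
wrist_force: [-7.3, -1.1, 18.5]
finger_gap: 0.012
```

```bash
python3 - <<'E'
from plant import *
from h import *
o=get_obs();print(o['finger_gap'],o['wrist_force'],o['wrist_torque'])
rel(o,[.5376,.0497,.0915],1.4)
f=grab_frame('wrist'); cv2.imwrite('pics/q_wrist.png',cv2.resize(f[150:260,185:375],None,fx=4,fy=4,interpolation=3)[:,:,::-1])
f=grab_frame('scene'); cv2.imwrite('pics/q_scene.png',cv2.resize(f[190:260,240:330],None,fx=8,fy=8,interpolation=3)[:,:,::-1])
for n in ['cover_under','housing_top','cover_tab']: print(n,[(round(d['score'],2),d['uv']) for d in place_of('scene',n)])
E
```

```text
0.011950495422798078 [-7.31101494 -1.07599821 18.46260508] [-0.1884855   1.3099959  -0.03792477]
shift [-0.0002 -0.0001  0.0008] rot [ 0.0012 -0.     -0.0002] | tcp [0.5377 0.0499 0.0923] t 16.1
cover_under [(0.86, [168.3, 189.4]), (0.8, [233.2, 180.0]), (0.51, [282.1, 221.0])]
housing_top [(0.82, [275.4, 218.8])]
cover_tab [(0.77, [275.8, 213.7]), (0.74, [168.8, 183.1])]
```

View pics/q_wrist.png

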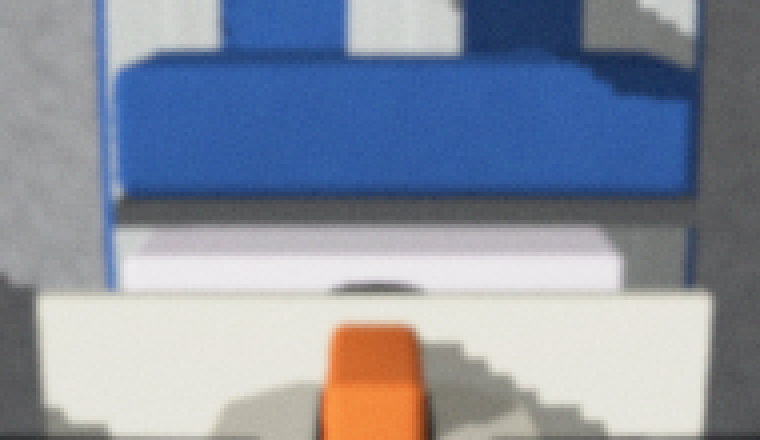

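View pics/q_scene.png

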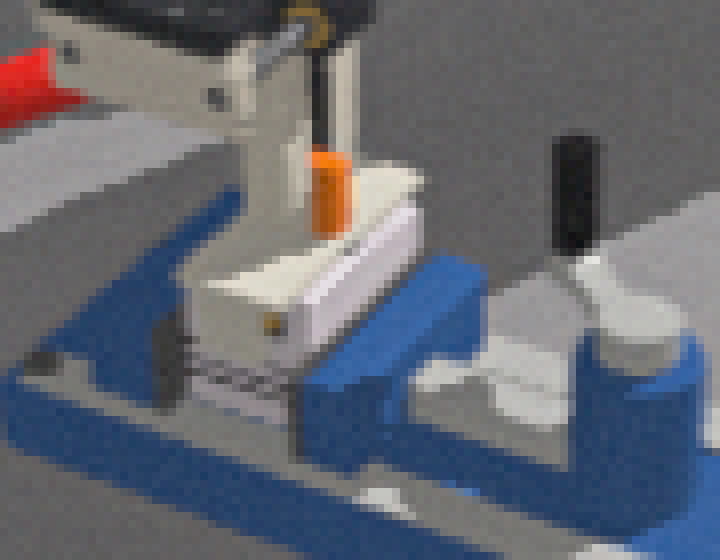

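```bash
python3 - <<'E'
from plant import *
from h import *
o=get_obs(); ci=camera_info('wrist'); R0=R.from_quat(o['ee_rot'])
for uv in [(216,213.5),(340.3,213.5)]: print('house',R0.inv().apply(atz(rayw(ci,uv),.085)-o['tcp_pos'])*1000)
for uv in [(194.5,223.5),(363,223.5)]: print('plate',R0.inv().apply(atz(rayw(ci,uv),.089)-o['tcp_pos'])*1000)
print(R0.as_euler('xyz'),o['time_s'])
E
```

```text
house [ 24.75096773 -34.66273047   7.21328326]
house [24.77393738 34.14044095  7.28795327]
plate [ 20.0534577  -46.30075687   3.20051638]
plate [20.07536918 46.49358097  3.30122301]
[ 3.14050739e+00 -2.85768508e-05  1.59508799e+00] 16.35
```

```bash
python3 - <<'E'
from plant import *
print(get_obs()['wrist_force']); print(finish_job())
E
```

```text
[-7.28778213  0.86919786 19.20678892]
the job is handed in; nothing more can be done
None
```

I clamped the lamp housing, snapped the white cover onto it, and handed the job in at about 16.4 s with the gripper still holding and pressing the cover down. `finish_job()` reported no verdict, so the result is judged from my own checks below.

- **Clamp:** I turned the crank clockwise until it went stiff at about 3.1 rad. The force at the knob then reached about 29 N, well over the suggested 5–10 N. I eased it back to about 20 N and let go. In the pictures the housing stood upright between both jaws before and after the cover went on. I did not measure the jaw forces directly.
- **Cover seating:** The tool stopped at 92.3 mm, exactly the height worked out for a flush cover. Pressing harder raised the force from 8 to 18 N with no further movement. I did not see the force peak of the snap itself, because readings only come at the end of each move.
- **Centring:** In the wrist camera the cover was within about 0.5 mm of the housing's centre along and across. It was turned by well under 0.1 rad.
- **At hand-in:** The arm pressed down with about 19 N and the grip on the tab was closed at 12 mm. A sideways force of about 7 N and a moment of about 1.3 N m remained.
- **Other things on the bench:** I did not touch the bystanders or the pink look-alikes. I did not measure their positions again at the end.

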